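# Run the ring gauge onto the stud until it comes up snug

### The job

Pick up the threaded ring gauge, lower it over the nose of the upright stud and screw it on clockwise until it comes up snug on the sprung stop collar, pressing the collar down by about 2 or 3 mm, and let go. Never push or tighten hard, which would ruin the thread, and leave everything else where it is.

Things in the scene. Friction and masses are not known exactly. Their poses are not given: they have to be found in the camera images.
- gauge: Loose threaded ring gauge: thick steel ring, outside ribbed (knurled), 56 mm outside diameter, 34 mm high, bore 34 mm, about 0.2 kg, flat on the worktop. Of the two loose steel rings it is the taller, ribbed one. Origin at the centre of its underside, z up along the bore. Half a turn makes no difference to its thread.
- fixture: Grey base plate 110 x 90 mm, 18 mm thick, fixed to the worktop (its place and yaw vary), with an upright steel stud on its centre. Origin at the centre of the plate's underside, on the stud's axis, z up. All heights in this list are above it.
- spacer: Bystander, to be left where it is. Smooth plain steel spacer ring, no knurling and no lugs, 62 mm outside, 42 mm bore, only 18 mm high; lies flat. Origin at the centre of its underside.
- orange_jar: Bystander, to be left where it is. Small jar with an orange cap, 41 mm across, 53 mm high. Origin at the centre of its underside.
- tape_roll: Bystander, to be left where it is. Roll of brown tape lying flat, 84 mm across, 18 mm high. Origin at the centre of its underside.
- tip_box: Bystander, to be left where it is. Box of pipette tips with a clear lid, 90 x 116 x 66 mm high. Origin at the centre of its underside.
- bottle_a: Bystander, to be left where it is. White bottle with a white cap, 50 mm across, 100 mm high, on the left. Origin at the centre of its underside.
- bottle_b: Bystander, to be left where it is. White bottle like the other, on the right. Origin at the centre of its underside.
- gauge_lug (a point): Tip of one of the four rounded thread lugs (3.4 mm thick) in the gauge's bore, which leave a 26.6 mm opening. They point along the gauge's +x and -x (14 mm above its underside; this one is +x) and +y and -y (18 mm above).
- stud_tip (a point): Centre of the stud's top, 90 mm high: a smooth nose 22 mm across, tapering to 12 mm over its last 9 mm; thread below 70 mm. Set over it, the gauge comes to rest on the thread with its underside 49 to 58 mm high, depending on its yaw, and needs only turning clockwise (seen from above).
- thread_start (a point): One of the two starts of the coarse right-hand round thread (31 mm across), on the fixture's +x side, 68 mm high; another opposite. 16 mm down per clockwise turn. Its first 30 degrees fade in from the core. The gauge rests lowest with its x axis 15 to 40 degrees counter-clockwise of the fixture's x axis. Friction holds it where it is let go.
- stop_zone (a point): On the stud's axis, 41.5 mm high. Near it is the top of the stop, a dark steel collar 48 mm across on a spring of 5 N per mm: 38 to 45 mm high, new each time, never measured. Met after 0.3 to 1.3 turns. The twist needed then rises from under 0.1 to some 0.2 N m at 2 to 3 mm; pads first feel an upward push. Pressed down 1 to 4 mm it is snug; after 8 mm the spring is solid.
Things that resemble listed ones, but are neither listed nor needed, are in the scene too. What is shaped like the gauge but pink, turquoise or yellow is not meant.

How it is judged:
By the outcome, as a careful person would: the job done as asked, in the order asked, and still so for the second after the job is handed in, with the robot touching nothing.
It also fails if it takes over 72 s, if anything falls off the work surface, if the arm or the gripper's body presses on something with over 40 N, if the wrist force passes 120 N, or if a joint passes its speed limit or range.

### The arm

A 7-joint arm with a two-finger parallel gripper is mounted at the origin on a cart in front of the work surface, level with it; the furniture and walls round the work are solid. World frame = base frame: x ahead of the robot, y to its left, z up, the work surface at z = 0. Lengths are in m, angles in rad, forces in N, time in s.
With the tool pointing down it reaches from about 0.425 to 0.95 m from the base axis. Payload 16.7 kg.
Tool frame: the origin (TCP) lies on the centre line of the jaws, within the pads' length; the fingertips stand 19 mm ahead of it and the grasp point (between the pads) is the TCP; y points along the fingers, x is the direction in which the jaws open and shut, and the axes are right-handed (so a half turn about y gives the same grasp; the last joint's range is limited). The gripper opens to 94 mm and grips with 3 to 60 N. Pads are 16 mm wide; open, the fingers measure 119 mm over their backs; the gripper's body (75 mm by 177 mm) begins 78 mm behind the grasp point.
Start: joints at [0.985, 0.426, 0.074, 1.606, -0.034, 1.111, -0.067], TCP at [0.286, -0.612, 0.224] pointing down, gripper open.
Joint ranges: [-2.85, 2.85], [-0.5, 2.14], [-1.23, 1.37], [0.21, 2.46], [-1.02, 4.16], [0.16, 2.05], [-2.73, 2.73]. Speed limits (rad/s): [1.89, 1.89, 2.39, 2.39, 3.01, 3.01, 3.01].

### API

Orientations are given as a 3x3 rotation matrix whose columns are the frame's x, y, z axes.
In Python, from rig import read_state, get_image, calibration, finish_job gives the robot as it stands.
- The arm moves only by the tool drive_tool, never from a script. Its argument "rows" is a list of rows, each a list of 7 numbers: the closure, from -1 (fully open) to 1 (shut), so that 0 is half open, then the shift along the tool's x, y, z in m, then the turn, a rotation vector about the tool's x, y, z in degrees. A call has 1 to 5 rows; each row shifts and turns the commanded pose from where the row before left it, along the tool's axes as they then stand; what a row does not reach is not made up. A row lasts 1/12 s, in which the tool goes at most 41.7 mm and 7.16 degrees, less where a joint would pass 70% of its speed; a pose out of reach is approached as far as the arm can. A call is refused whole if a number of a shift passes 0.0417 or a number of a turn 7.16, either way. A call with a gripper value outside its range is refused whole. The fingers move at their own pace and stop on an object; "force" is the grip in N (left out, the last holds). Time passes only in rows, so rows that do not move let the fingers close. It gives the time, the measured TCP pose, the force and the opening at its end, in the units of the state.
- read_state(): the state, without advancing time (a new reading comes with each control period).
- get_image(name): name is "side" or "top"; returns the picture (400x640x3 uint8, red, green, blue); there is no depth.
- calibration(name): a dict with "fx", "fy", "cx", "cy" (pixels), "origin" and "attitude" of the camera in the world. Camera axes: x right, y up, looking along -z (the intrinsics and any distortion apply to the point x, -y, -z); pixel columns grow to the right and rows downward; lengths in m; the calibration is good to about 2 mm. A picture is of the moment at which its call begins. calibration takes no time and is no camera call.
- finish_job(): hands the job in, once; it reports no verdict.
The state is a dict: "t": time; "qpos": joint angles; "joint_velocities": joint speeds; "joint_efforts": joint torques, N m; "eef_pos": TCP position; "ee_rot": TCP orientation; "force": force on the tool from outside, world axes, zero at the start; "wrist_torque": the same for the moment, N m; "finger_gap": finger opening in m.
Only numpy, scipy, OpenCV 4.12 (cv2) and the standard library are available. Lean on these libraries where they do the work, as an engineer would, in place of code of your own. Each camera call takes 0.05 s, during which the arm holds its last target.

## Working session

There is one attempt and no reset: what is moved stays moved. The work goes in short steps, Python scripts to look and compute and a tool call to move; the robot and the scene stay as the last step left them, time stands still between calls to the robot, and variables do not carry over. Pictures are saved under pics/ and viewed, and the job is handed in when it is done.

Besides the shell and the picture viewer there is one more tool, called as name(argument=value, ...) on one line, values as JSON. drive_tool: Moves the arm, as the interface text tells. Its arguments: {"type":"object","properties":{"rows":{"type":"array","items":{"type":"array","items":{"type":"number"}}},"force":{"type":"number"}},"required":["rows"]}

```bash
ls; mkdir -p pics
python3 - <<'E'
from rig import *
import cv2
for n in("side","top"):
    im=get_image(n); cv2.imwrite(f"pics/{n}0.png",im[:,:,::-1]); print(n,calibration(n))
print(read_state())
E
```

```text
pics
side {'fx': 427.2882754144722, 'fy': 427.2882754144722, 'cx': 320.92207746087337, 'cy': 201.8999696309582, 'origin': array([0.34528327, 1.13946092, 0.78751449]), 'attitude': array([[-0.9922174 ,  0.06361143, -0.10704308],
       [-0.12444416, -0.53611206,  0.83492366],
       [-0.00427639,  0.84174666,  0.53985578]])}
top {'fx': 437.9242594826567, 'fy': 437.9242594826567, 'cx': 315.79414729047187, 'cy': 195.6354199746351, 'origin': array([0.27111983, 0.11637183, 1.2909852 ]), 'attitude': array([[-7.74691263e-03,  9.87991886e-01, -1.54311432e-01],
       [-9.99969987e-01, -7.63803464e-03,  1.29843826e-03],
       [ 1.04210409e-04,  1.54316859e-01,  9.88021405e-01]])}
{'t': 0.1, 'qpos': array([ 0.98448073,  0.42665433,  0.07385869,  1.60653906, -0.03410105,
        1.11077453, -0.06710439]), 'joint_velocities': array([ 4.91192741e-04, -1.73379298e-03,  6.93933862e-04, -1.88342384e-03,
        1.27365646e-05,  5.60617481e-05, -2.97000658e-03]), 'joint_efforts': array([ 8.52173689e-03, -9.37472248e+01,  3.67659509e+00, -4.55045092e+01,
       -4.85459017e-02,  1.66500866e-02,  4.25167468e-05]), 'eef_pos': array([ 0.28538232, -0.61130152,  0.22385762]), 'ee_rot': array([[ 4.23018268e-01, -5.42096502e-04,  9.06120991e-01],
       [-9.06120470e-01,  9.75347049e-04,  4.23018608e-01],
       [-1.11309934e-03, -9.99999377e-01, -7.86151178e-05]]), 'force': array([0.12642254, 1.02349452, 0.15432139]), 'wrist_torque': array([-0.00641726, -0.01787488,  0.01774664]), 'finger_gap': 0.09401494390660398}
```

View pics/side0.png

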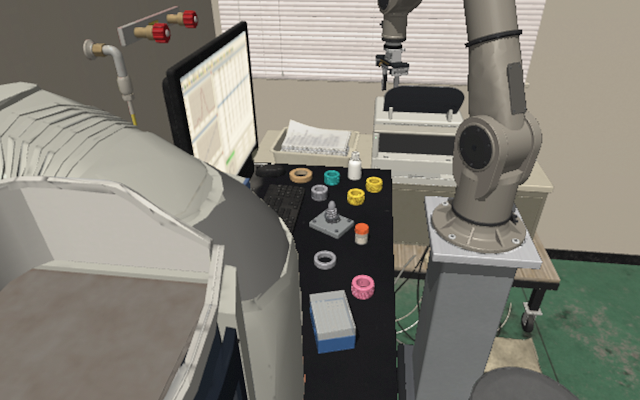

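View pics/top0.png

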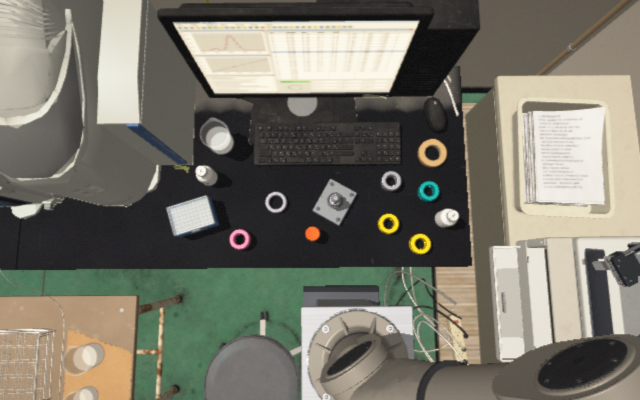

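The side view shows the fixture near (332,221), a grey ribbed ring at (319,192) and a thin smooth ring at (325,260). In the top view these are at (334,202), (391,181) and (276,202). I'll enlarge crops.

Run:
```python
import cv2,numpy as np
t=cv2.imread("pics/top0.png");s=cv2.imread("pics/side0.png")
a=cv2.resize(t[160:240,300:420],None,fx=6,fy=6,interpolation=cv2.INTER_CUBIC)
b=cv2.resize(s[165:245,280:390],None,fx=7,fy=7,interpolation=cv2.INTER_CUBIC)
cv2.imwrite("pics/top0c.png",a);cv2.imwrite("pics/side0c.png",b)
```

```text
(no output)
```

View pics/top0c.png

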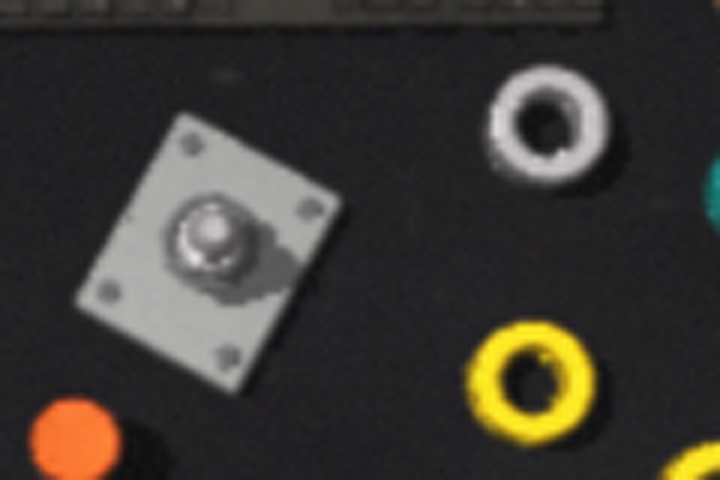

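View pics/side0c.png

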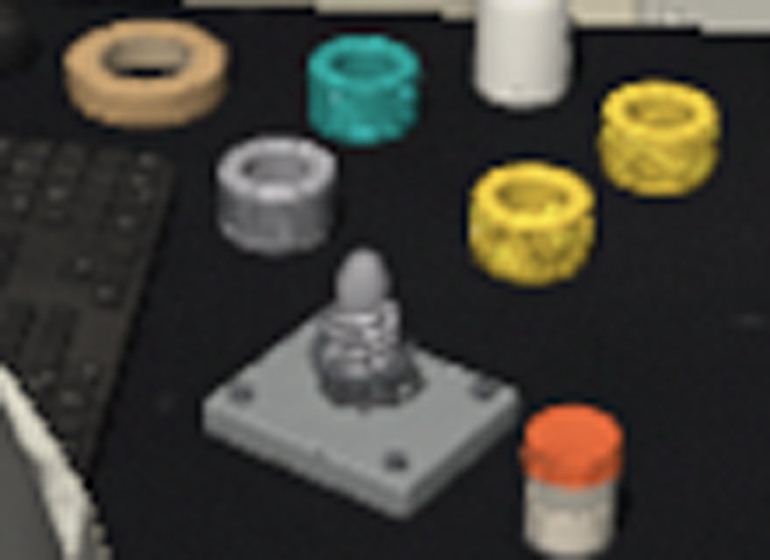

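The top crop shows the plate corners at crop (182,113), (343,198), (236,393) and (77,303), with the stud tip near (212,235). The gauge rim is centred near (549,125) with radius about 60. In the side crop the stud tip is near (363,255), and the gauge rim spans x 217–337 around y 168. Next I'll measure these.

```bash
cat > h.py <<'E'
import numpy as np
from rig import calibration
from scipy.optimize import least_squares
C={n:calibration(n) for n in("side","top")}
def proj(n,P):
    c=C[n];p=(np.atleast_2d(P)-c["origin"])@c["attitude"]
    return np.c_[c["cx"]+c["fx"]*p[:,0]/-p[:,2], c["cy"]+c["fy"]*-p[:,1]/-p[:,2]]
def back(n,uv,z):
    c=C[n];d=c["attitude"]@np.array([(uv[0]-c["cx"])/c["fx"],-(uv[1]-c["cy"])/c["fy"],-1])
    return c["origin"]+d*(z-c["origin"][2])/d[2]
def uc(p,f,x0,y0): return np.array([(p[0]+.5)/f-.5+x0,(p[1]+.5)/f-.5+y0])
E
python3 - <<'E'
from h import *
T=lambda p:uc(p,6,300,160); S=lambda p:uc(p,7,280,165)
cor=[T(p) for p in[(182,113),(343,198),(236,393),(77,303)]]
W=np.array([back("top",p,.018) for p in cor]);print("corners",W.round(4))
m=W.mean(0);print("fix centre top",m, "edges",np.linalg.norm(np.diff(W,axis=0),axis=1))
e=W[1]-W[2];e2=W[0]-W[3];print("long yaw",np.degrees(np.arctan2((e+e2)[1],(e+e2)[0])))
f=W[0]-W[1];f2=W[3]-W[2];print("short yaw",np.degrees(np.arctan2((f+f2)[1],(f+f2)[0])))
print("stud tip top",back("top",T((212,233)),.09)," side",back("side",S((363,258)),.088))
Ws=[back("side",S(p),.018) for p in[(203,408),(403,500),(520,398)]]
print("side corners",np.round(Ws,4),"mid of opposite",(Ws[0]+Ws[2])/2)
print("gauge top",back("top",T((549.5,125.5)),.034),"side",back("side",S((277,168)),.034))
for p in[(490,125),(610,125),(550,66),(550,186)]:print(back("top",T(p),.034))
for p in[(217,168),(337,168)]:print("s",back("side",S(p),.034))
E
```

```text
corners [[ 0.5212  0.0725  0.018 ]
 [ 0.4781 -0.006   0.018 ]
 [ 0.3826  0.0481  0.018 ]
 [ 0.4272  0.1249  0.018 ]]
fix centre top [0.4522903 0.059866  0.018    ] edges [0.08954547 0.10970011 0.08885321]
long yaw -29.335615797671156
short yaw 60.562615546850076
stud tip top [0.45047695 0.06182958 0.09      ]  side [0.45262551 0.05122299 0.088     ]
side corners [[0.5209 0.0733 0.018 ]
 [0.4268 0.1296 0.018 ]
 [0.3821 0.049  0.018 ]] mid of opposite [0.45148382 0.06111888 0.018     ]
gauge top [ 0.51048106 -0.10577916  0.034     ] side [ 0.51130743 -0.10929554  0.034     ]
[ 0.51095254 -0.07682115  0.034     ]
[ 0.51050112 -0.13524113  0.034     ]
[ 0.54005375 -0.10703828  0.034     ]
[ 0.48062245 -0.10499717  0.034     ]
s [ 0.54054266 -0.10584095  0.034     ]
s [ 0.48208197 -0.11274898  0.034     ]
```

The two views agree. The fixture is at about (0.452, 0.0605) with yaw about -29.4°, and its edges measure 109.7 and 89 mm as they should. The gauge is at about (0.511, -0.107), about 59 mm across. Next I'll zoom in on the gauge bore for its lugs.

Run:
```python
from rig import *
import cv2,numpy as np
o=[]
for n,(x,y) in(("top",(391,181)),("side",(319,192))):
    im=np.mean([get_image(n).astype(float) for _ in range(4)],0)[y-14:y+14,x-14:x+14,::-1]
    im=np.clip(255*(im/255)**.6,0,255).astype(np.uint8)
    o.append(cv2.resize(im,(390,390),interpolation=cv2.INTER_CUBIC))
cv2.imwrite("pics/lug.png",np.hstack(o))
```

```text
(no output)
```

View pics/lug.png

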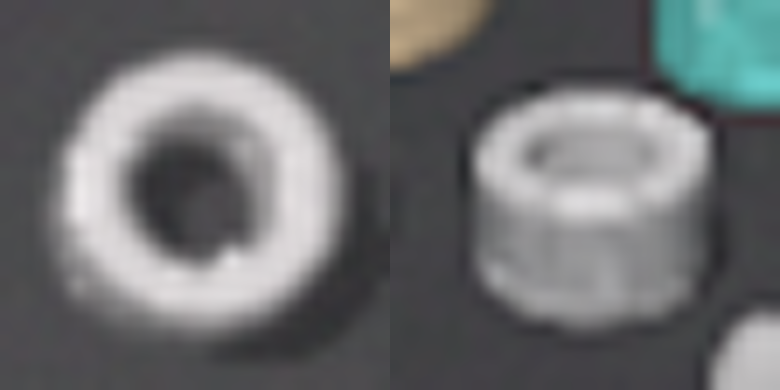

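Run:
```python
from h import *
g=np.array([.511,-.1065])
def px(P):
    u=proj("top",P)[0]; return ((u-[377,167]+.5)*390/28-.5).round()
print("rim c",px([*g,.034]),"lug-level c",px([*g,.016]))
for a in range(0,360,15):
    r=np.radians(a);d=np.array([np.cos(r),np.sin(r)])
    print(a,px([*(g+d*.0145),.014]),px([*(g+d*.0145),.018]),"rim",px([*(g+d*.017),.034]))
```

```text
rim c [207. 192.] lug-level c [193. 208.]
0 [189. 143.] [192. 139.] rim [204. 113.]
15 [171. 145.] [174. 142.] rim [184. 115.]
30 [155. 152.] [158. 148.] rim [164. 123.]
45 [141. 163.] [144. 159.] rim [148. 136.]
60 [131. 177.] [134. 173.] rim [136. 153.]
75 [125. 193.] [128. 189.] rim [128. 172.]
90 [123. 210.] [126. 207.] rim [126. 193.]
105 [126. 228.] [129. 224.] rim [130. 213.]
120 [133. 244.] [136. 240.] rim [138. 232.]
135 [145. 258.] [148. 254.] rim [152. 249.]
150 [159. 268.] [162. 265.] rim [169. 261.]
165 [176. 275.] [179. 271.] rim [189. 269.]
180 [193. 277.] [197. 274.] rim [210. 272.]
195 [211. 274.] [214. 271.] rim [231. 269.]
210 [227. 268.] [230. 264.] rim [250. 261.]
225 [241. 257.] [244. 253.] rim [266. 248.]
240 [251. 243.] [255. 239.] rim [279. 231.]
255 [257. 227.] [261. 223.] rim [286. 212.]
270 [259. 209.] [263. 206.] rim [288. 191.]
285 [256. 192.] [260. 188.] rim [285. 171.]
300 [249. 176.] [252. 172.] rim [276. 152.]
315 [238. 162.] [241. 158.] rim [262. 135.]
330 [223. 152.] [226. 148.] rim [245. 123.]
345 [206. 145.] [210. 141.] rim [225. 115.]
```

Lugs show at enlarged (230,257) and (245,155). That puts them at about 35° modulo 90°, and I can't tell the x pair from the y pair, which is tolerable. I'll move above the gauge.

drive_tool(rows=[[-0.55,-0.024,0,0.028,0,0,0],[-0.55,-0.024,0,0.028,0,0,0],[-0.55,-0.024,0,0.028,0,0,0],[-0.55,-0.024,0,0.028,0,0,0],[-0.55,-0.024,0,0.028,0,0,0]], force=20)

```text
t: 0.92
eef_pos: [0.362, -0.442, 0.2246]
ee_rot: [[0.423, 0.0, 0.906], [-0.906, -0.0, 0.423], [0.0, -1.0, 0.0]]
force: [1.0, -0.6, 1.9]
finger_gap: 0.0728
```

drive_tool(rows=[[-0.55,-0.024,0,0.028,0,0,0],[-0.55,-0.024,0,0.028,0,0,0],[-0.55,-0.024,0,0.028,0,0,0],[-0.55,-0.024,0,0.028,0,0,0],[-0.55,-0.024,0,0.028,0,0,0]])

```text
t: 1.33
eef_pos: [0.4382, -0.274, 0.2248]
ee_rot: [[0.423, 0.001, 0.906], [-0.906, -0.0, 0.423], [0.0, -1.0, 0.0]]
force: [0.7, -1.4, 0.1]
finger_gap: 0.0729
```

drive_tool(rows=[[-0.55,-0.024,0,0.028,0,0,0],[-0.55,-0.024,0,0.028,0,0,0],[-0.55,-0.024,0,0.028,0,0,0],[-0.55,-0.024,0,0.028,0,0,0],[-0.55,-0.024,0,0.028,0,0,0]])

```text
t: 1.75
eef_pos: [0.5143, -0.106, 0.2248]
ee_rot: [[0.423, 0.001, 0.906], [-0.906, -0.0, 0.423], [0.0, -1.0, 0.0]]
force: [0.5, 0.2, 0.1]
finger_gap: 0.0729
```

drive_tool(rows=[[-0.55,0,0,0,0,-7.1,0],[-0.55,0,0,0,0,-7.1,0],[-0.55,0,0,0,0,-7.1,0],[-0.55,0,0,0,0,-7.1,0],[-0.55,0,0,0,0,-7.1,0]])

```text
t: 2.17
eef_pos: [0.5139, -0.1076, 0.2246]
ee_rot: [[0.874, 0.0, 0.487], [-0.487, -0.0, 0.874], [0.0, -1.0, 0.0]]
force: [0.3, -0.6, 1.1]
finger_gap: 0.0728
```

```bash
cat > st.py <<'E'
from rig import *
import numpy as np
s=read_state();R=s["ee_rot"]
print("t",round(s["t"],2),"pos",s["eef_pos"].round(4),"yaw",np.degrees(np.arctan2(R[1,0],R[0,0])).round(1),"tilt",(R[2]).round(3),"q",s["qpos"].round(2),"F",s["force"].round(2),"T",s["wrist_torque"].round(3),"gap",round(s["finger_gap"],4))
E
python3 st.py
```

```text
t 2.17 pos [ 0.5139 -0.1076  0.2246] yaw -29.1 tilt [ 0. -1.  0.] q [ 0.36  0.2  -0.31  1.92  0.07  1.03 -0.49] F [ 0.31 -0.59  1.07] T [ 0.006 -0.056  0.052] gap 0.0728
```

drive_tool(rows=[[-0.55,0,0,0,0,-7.1,0],[-0.55,0,0,0,0,-7.1,0],[-0.55,0,0,0,0,-7.1,0],[-0.55,0,0,0,0,-7.1,0],[-0.55,0,0,0,0,-7.1,0]])

```text
t: 2.58
eef_pos: [0.5139, -0.1078, 0.2246]
ee_rot: [[0.994, 0.0, -0.111], [0.111, -0.0, 0.994], [0.0, -1.0, -0.0]]
force: [0.0, -0.1, -0.4]
finger_gap: 0.0729
```

drive_tool(rows=[[-0.55,0,0,0,0,-7.1,0],[-0.55,0,0,0,0,-7.1,0],[-0.55,0,0,0,0,-7.1,0],[-0.55,0,0,0,0,-7.1,0],[-0.55,0,0,0,0,-7.1,0]])

```text
t: 3.0
eef_pos: [0.5138, -0.1078, 0.2246]
ee_rot: [[0.745, 0.0, -0.667], [0.667, -0.0, 0.745], [0.0, -1.0, -0.0]]
force: [-0.3, 0.2, 0.4]
finger_gap: 0.0729
```

```bash
python3 st.py
```

```text
t 3.0 pos [ 0.5138 -0.1078  0.2246] yaw 41.9 tilt [ 0. -1. -0.] q [ 0.5   0.21 -0.47  1.92  0.11  1.04  0.71] F [-0.34  0.25  0.36] T [-0.031 -0.078 -0.036] gap 0.0729
```

drive_tool(rows=[[-0.55,0,0,0,0,-7.1,0],[-0.55,0,0,0,0,-7.1,0],[-0.55,0,0,0,0,-7.1,0],[-0.55,0,0,0,0,-7.1,0],[-0.55,0,0,0,0,-7.1,0]])

```text
t: 3.42
eef_pos: [0.5139, -0.1078, 0.2246]
ee_rot: [[0.219, 0.0, -0.976], [0.976, -0.0, 0.219], [-0.0, -1.0, -0.0]]
force: [-0.3, 0.6, -0.9]
finger_gap: 0.0733
```

drive_tool(rows=[[-0.55,0,0,0,0,-7.1,0],[-0.55,0,0,0,0,-7.1,0],[-0.55,0,0,0,0,-7.1,0],[-0.55,0,0,0,0,-7.1,0],[-0.55,0,0,0,0,-7.1,0]])

```text
t: 3.83
eef_pos: [0.5138, -0.1078, 0.2246]
ee_rot: [[-0.389, 0.0, -0.921], [0.921, -0.0, -0.389], [-0.0, -1.0, -0.0]]
force: [0.5, -0.3, -0.4]
finger_gap: 0.073
```

drive_tool(rows=[[-0.55,0,0.025,0,0,-7.1,0],[-0.55,0,0.025,0,0,-7.1,0],[-0.55,0,0.025,0,0,-7.1,0],[-0.55,0,0.025,0,0,0,0],[-0.55,0,0.0,0,0,0,0]])

```text
t: 4.25
eef_pos: [0.5115, -0.1077, 0.1207]
ee_rot: [[-0.693, -0.005, -0.721], [0.721, 0.002, -0.693], [0.005, -1.0, 0.003]]
force: [-2.0, -1.1, -0.6]
finger_gap: 0.0728
```

```bash
python3 st.py
python3 - <<'E'
from h import *
from rig import *
import cv2
s=read_state();R=s["ee_rot"];d=np.array([.511,-.1065,.024])-s["eef_pos"];print("need tool",(R.T@d).round(4))
for n,(x,y) in(("top",(391,181)),("side",(319,192))):
    im=get_image(n)[y-45:y+45,x-50:x+50,::-1]
    cv2.imwrite(f"pics/ab_{n}.png",cv2.resize(im,None,fx=6,fy=6,interpolation=cv2.INTER_CUBIC))
E
```

```text
t 4.25 pos [ 0.5115 -0.1077  0.1207] yaw 133.8 tilt [ 0.005 -1.     0.003] q [ 0.64  0.38 -0.66  2.01  0.3   0.86  2.14] F [-1.97 -1.11 -0.65] T [ 0.142 -0.063 -0.036] gap 0.0728
need tool [ 0.0007  0.0967 -0.0007]
```

View pics/ab_side.png

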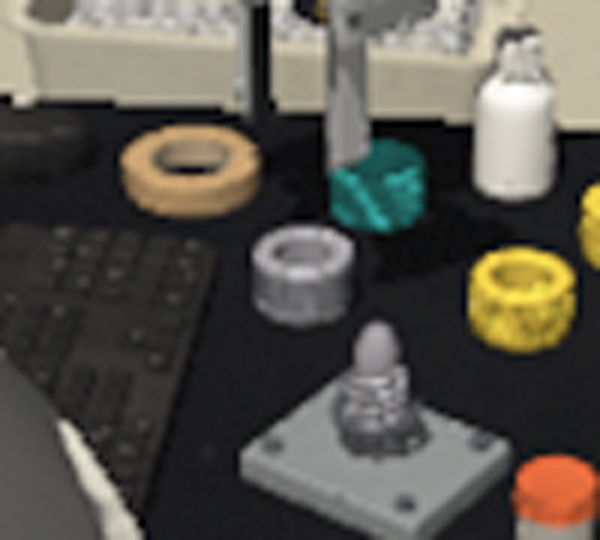

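The fingers straddle the gauge from above: the near fingertip shows at (350,160) and the far one at (255,110). I'll go down to just above the gauge top and check.

drive_tool(rows=[[-0.55,0,0.015,0,0,0,0],[-0.55,0,0.015,0,0,0,0],[-0.55,0,0.015,0,0,0,0],[-0.55,0,0.014,0,0,0,0],[-0.55,0,0.0,0,0,0,0]])

```text
t: 4.77
eef_pos: [0.5138, -0.1078, 0.0653]
ee_rot: [[-0.692, -0.001, -0.722], [0.722, -0.0, -0.692], [0.0, -1.0, 0.0]]
force: [-0.6, 0.3, 0.3]
finger_gap: 0.0727
```

```bash
python3 st.py
python3 - <<'E'
from h import *
from rig import *
import cv2
s=read_state();R=s["ee_rot"];d=np.array([.511,-.1065,.024])-s["eef_pos"];print("need tool",(R.T@d).round(4))
o=[]
for n,(x,y) in(("top",(391,181)),("side",(319,192))):
    im=get_image(n)[y-25:y+25,x-25:x+25,::-1]
    o.append(cv2.resize(im,None,fx=8,fy=8,interpolation=cv2.INTER_CUBIC))
cv2.imwrite(f"pics/ab2.png",np.hstack(o))
E
```

```text
t 4.77 pos [ 0.5138 -0.1078  0.0653] yaw 133.8 tilt [ 0. -1.  0.] q [ 0.59  0.46 -0.62  2.04  0.39  0.75  2.07] F [-0.59  0.31  0.28] T [ 0.095 -0.11   0.016] gap 0.0727
need tool [0.0029 0.0413 0.0011]
```

View pics/ab2.png

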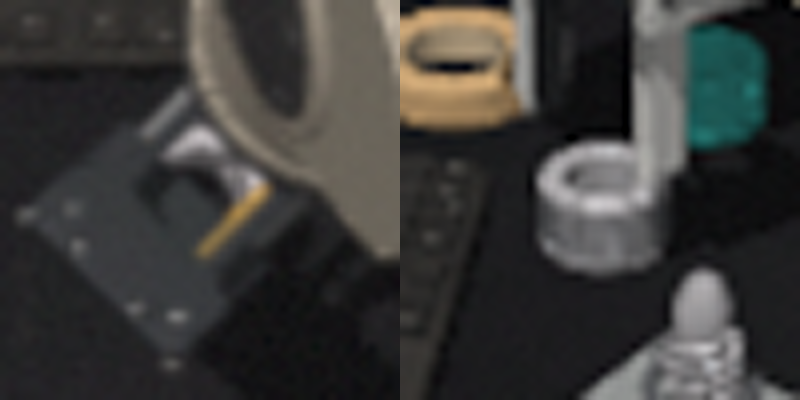

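Run:
```python
from h import *
x=np.array([-.692,.722,0]);z=np.array([-.722,-.692,0]);t=np.array([.5138,-.1078,.0463])
f=lambda P:((proj("side",P)[0]-[294,167]+.5)*8-.5+[400,0]).round()
for s in(1,-1):
  for o in(.0365,.049):
    for w in(.008,-.008): print(s,o,w,f(t+s*x*o+z*w))
```

```text
1 0.0365 0.008 [665. 182.]
1 0.0365 -0.008 [635. 194.]
1 0.049 0.008 [683. 194.]
1 0.049 -0.008 [653. 206.]
-1 0.0365 0.008 [563. 113.]
-1 0.0365 -0.008 [533. 124.]
-1 0.049 0.008 [547. 102.]
-1 0.049 -0.008 [517. 113.]
```

The fingertips project where I expected, to within about a pixel. I'll centre and go down.

drive_tool(rows=[[-0.55,0.003,0.0,0.001,0,0,0],[-0.55,0,0.011,0,0,0,0],[-0.55,0,0.011,0,0,0,0],[-0.55,0,0.011,0,0,0,0],[-0.55,0,0.008,0,0,0,0]])

```text
t: 5.28
eef_pos: [0.5106, -0.1063, 0.023]
ee_rot: [[-0.692, -0.001, -0.722], [0.722, 0.0, -0.692], [0.001, -1.0, 0.0]]
force: [0.2, 0.5, 0.2]
finger_gap: 0.0726
```

drive_tool(rows=[[-0.55,0,0,0,0,0,0],[0.1,0,0,0,0,0,0],[0.2,0,0,0,0,0,0],[0.3,0,0,0,0,0,0],[0.6,0,0,0,0,0,0]], force=15)

```text
t: 5.7
eef_pos: [0.5113, -0.1063, 0.0249]
ee_rot: [[-0.692, 0.001, -0.721], [0.721, -0.0, -0.692], [-0.001, -1.0, -0.0]]
force: [0.4, 0.1, -1.3]
finger_gap: 0.0535
```

drive_tool(rows=[[1,0,0,0,0,0,0],[1,0,0,0,0,0,0],[1,0,0,0,0,0,0]])

```text
t: 5.95
eef_pos: [0.5113, -0.1063, 0.0248]
ee_rot: [[-0.692, 0.001, -0.722], [0.722, -0.0, -0.692], [-0.001, -1.0, -0.0]]
force: [0.1, -0.1, 2.9]
finger_gap: 0.0534
```

```bash
python3 st.py
python3 - <<'E'
from h import *
from rig import *
import cv2
o=[]
for n,(x,y) in(("top",(391,181)),("side",(319,192))):
    im=get_image(n)[y-25:y+25,x-25:x+25,::-1]
    o.append(cv2.resize(im,None,fx=8,fy=8,interpolation=cv2.INTER_CUBIC))
cv2.imwrite(f"pics/gr.png",np.hstack(o))
E
```

```text
t 5.95 pos [ 0.5113 -0.1063  0.0248] yaw 133.8 tilt [-0.001 -1.    -0.   ] q [ 0.55  0.52 -0.58  2.07  0.45  0.68  2.02] F [ 0.14 -0.12  2.85] T [ 0.176 -0.106  0.004] gap 0.0534
```

View pics/gr.png

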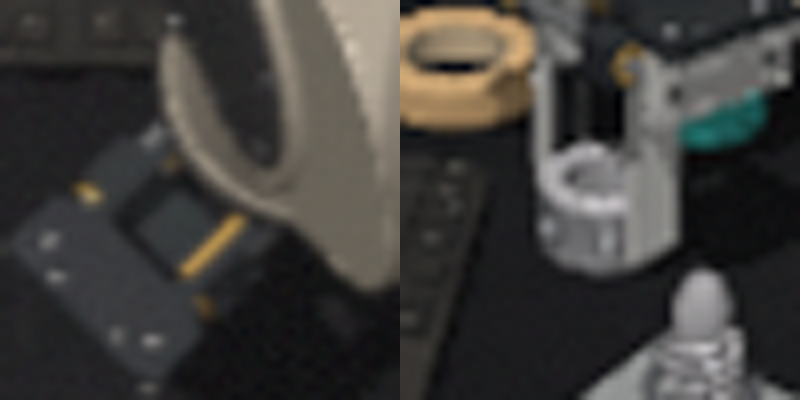

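The gauge is between both fingers: near finger at (655,200), far finger at (545,110). The gap is 53.4 mm, a bit below 56, likely ribs or rounding. I'll lift and check.

drive_tool(rows=[[1,0,-0.01,0,0,0,0],[1,0,-0.03,0,0,0,0],[1,0,-0.035,0,0,0,0],[1,0,-0.035,0,0,0,0],[1,0,-0.03,0,0,0,0]], force=20)

```text
t: 6.47
eef_pos: [0.5107, -0.1059, 0.167]
ee_rot: [[-0.693, 0.0, -0.721], [0.721, 0.0, -0.693], [0.0, -1.0, -0.0]]
force: [1.3, -0.5, -1.7]
finger_gap: 0.0535
```

drive_tool(rows=[[1,0,0,0,0,0,0],[1,0,0,0,0,0,0]])

```text
t: 6.63
eef_pos: [0.5115, -0.1066, 0.1661]
ee_rot: [[-0.692, 0.003, -0.722], [0.722, -0.001, -0.692], [-0.003, -1.0, -0.001]]
force: [-0.8, 0.9, -2.7]
finger_gap: 0.0532
```

```bash
python3 st.py
python3 - <<'E'
from h import *
from rig import *
import cv2
s=read_state();R=s["ee_rot"];print("need tool to fixture",(R.T@(np.array([.452,.0605,s["eef_pos"][2]])-s["eef_pos"])).round(4))
print([ (n,proj(n,s["eef_pos"])) for n in C])
o=[]
for n in("top","side"):
    x,y=proj(n,s["eef_pos"])[0].astype(int);print(x,y)
    im=get_image(n)[y-25:y+25,x-25:x+25,::-1]
    o.append(cv2.resize(im,None,fx=8,fy=8,interpolation=cv2.INTER_CUBIC))
cv2.imwrite(f"pics/lift.png",np.hstack(o))
E
```

```text
t 6.63 pos [ 0.5115 -0.1066  0.1661] yaw 133.8 tilt [-0.003 -1.    -0.001] q [ 0.67  0.31 -0.7   1.97  0.25  0.94  2.19] F [-0.77  0.9  -2.68] T [ 0.081 -0.122  0.02 ] gap 0.0532
need tool to fixture [ 0.1618 -0.0004 -0.0727]
[('side', array([[318.71551685, 154.2003938 ]])), ('top', array([[400.04999315, 170.62233415]]))]
400 170
318 154
```

View pics/lift.png

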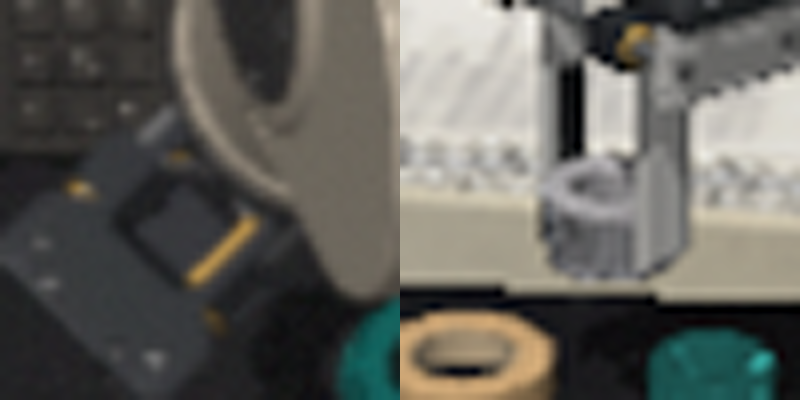

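Run:
```python
from h import *
t=np.array([.5115,-.1066,.1661]);a=np.linspace(0,2*np.pi,73)
f=lambda P:((proj("side",P)-[293,129]+.5)*8-.5+[400,0])
for off in(0,.003,-.003):
  z=np.array([-.722,-.692,0])*off
  for h in(-.0248,.0092):
    u=f(t+z+np.c_[.028*np.cos(a),.028*np.sin(a),0*a+h]); print(off,h,"x",u[:,0].min().round(),u[:,0].max().round(),"y",u[:,1].min().round(),u[:,1].max().round())
```

```text
0 -0.0248 x 542.0 678.0 y 229.0 291.0
0 0.0092 x 540.0 678.0 y 155.0 216.0
0.003 -0.0248 x 548.0 683.0 y 227.0 289.0
0.003 0.0092 x 546.0 684.0 y 153.0 214.0
-0.003 -0.0248 x 536.0 672.0 y 231.0 293.0
-0.003 0.0092 x 534.0 672.0 y 157.0 218.0
```

The gauge is lifted level and centred on the TCP: its silhouette's left edge at (541) matches a zero offset. I'll carry it over the stud.

drive_tool(rows=[[1,0.0324,0,-0.0145,0,0,0],[1,0.0324,0,-0.0145,0,0,0],[1,0.0324,0,-0.0145,0,0,0],[1,0.0324,0,-0.0145,0,0,0],[1,0.0324,0,-0.0145,0,0,0]])

```text
t: 7.15
eef_pos: [0.4493, 0.062, 0.1632]
ee_rot: [[-0.692, -0.003, -0.722], [0.722, 0.0, -0.692], [0.002, -1.0, 0.002]]
force: [1.0, 0.6, -2.6]
finger_gap: 0.0534
```

drive_tool(rows=[[1,0,0,0,0,6.7,0],[1,0,0,0,0,6.7,0],[1,0,0,0,0,6.7,0],[1,0,0,0,0,6.7,0],[1,0,0,0,0,6.7,0]])

```text
t: 7.57
eef_pos: [0.4501, 0.0608, 0.1631]
ee_rot: [[-0.174, -0.003, -0.985], [0.985, 0.0, -0.174], [0.001, -1.0, 0.003]]
force: [0.9, 0.6, -3.2]
finger_gap: 0.0535
```

drive_tool(rows=[[1,0,0.01,0,0,6.7,0],[1,0,0.01,0,0,0,0],[1,0,0.01,0,0,0,0],[1,0,0,0,0,0,0],[1,0,0,0,0,0,0]])

```text
t: 7.98
eef_pos: [0.4503, 0.0609, 0.1335]
ee_rot: [[-0.067, -0.002, -0.998], [0.998, 0.0, -0.067], [0.001, -1.0, 0.002]]
force: [0.3, 0.0, -2.1]
finger_gap: 0.0535
```

```bash
python3 st.py
python3 - <<'E'
from h import *
from rig import *
import cv2
s=read_state();R=s["ee_rot"];print("need tool to fixture",(R.T@(np.array([.452,.0605,s["eef_pos"][2]])-s["eef_pos"])).round(4))
o=[]
for n in("top","side"):
    x,y=proj(n,[.452,.0605,.09])[0].astype(int);print(x,y)
    im=get_image(n)[y-25:y+25,x-25:x+25,::-1]
    o.append(cv2.resize(im,None,fx=8,fy=8,interpolation=cv2.INTER_CUBIC))
cv2.imwrite(f"pics/over.png",np.hstack(o))
E
```

```text
t 7.98 pos [0.4503 0.0609 0.1335] yaw 93.8 tilt [ 0.001 -1.     0.002] q [ 0.34  0.25 -0.69  2.14  0.21  0.82  1.16] F [ 0.25  0.   -2.05] T [ 0.002 -0.128  0.008] gap 0.0535
need tool to fixture [-0.0005 -0.     -0.0016]
335 197
331 202
```

View pics/over.png

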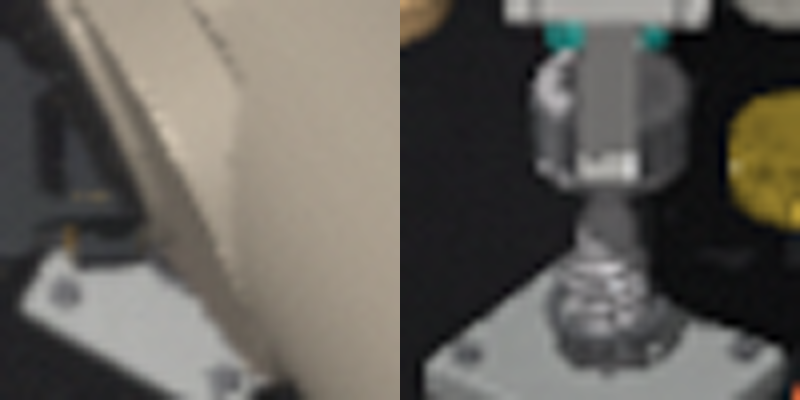

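Run:
```python
from h import *
f=lambda P:((proj("side",P)-[306,177]+.5)*8-.5+[400,0]).round(1)
print(f([.4503,.0609,.1257]),f([.4503,.0609,.075]),f([.452,.0605,.075]),f([.452,.0605,.018]))
a=np.linspace(0,6.28,73)
for h in(.1087,.1427):
  u=f(np.array([.4503,.0609,0])+np.c_[.028*np.cos(a),.028*np.sin(a),0*a+h]);print(u.min(0),u.max(0))
```

```text
[[611.4 127.7]] [[610.1 241.8]] [[605.7 241. ]] [[604.4 363.6]]
[536.1 127.5] [685.9 207. ]
[535.9  50.2] [687.9 128. ]
```

The gauge silhouette (x 531–690, centre 610) lines up with the stud core (577–645, centre 611). I'll lower it over the nose and watch the force.

drive_tool(rows=[[1,0,0.007,0,0,0,0],[1,0,0.007,0,0,0,0],[1,0,0.007,0,0,0,0],[1,0,0,0,0,0,0]])

```text
t: 8.42
eef_pos: [0.4504, 0.0606, 0.1121]
ee_rot: [[-0.063, -0.002, -0.998], [0.998, -0.0, -0.063], [0.0, -1.0, 0.002]]
force: [-0.9, -0.3, -2.5]
finger_gap: 0.0537
```

drive_tool(rows=[[1,0,0.006,0,0,0,0],[1,0,0.006,0,0,0,0],[1,0,0.006,0,0,0,0],[1,0,0,0,0,0,0]])

```text
t: 8.75
eef_pos: [0.4506, 0.0607, 0.0943]
ee_rot: [[-0.063, -0.001, -0.998], [0.998, 0.0, -0.063], [0.0, -1.0, 0.001]]
force: [-0.7, -0.9, -1.9]
finger_gap: 0.053
```

```bash
python3 st.py
python3 - <<'E'
from h import *
from rig import *
import cv2
o=[]
for n in("top","side"):
    x,y=proj(n,[.452,.0605,.09])[0].astype(int)
    im=get_image(n)[y-25:y+25,x-25:x+25,::-1]
    o.append(cv2.resize(im,None,fx=8,fy=8,interpolation=cv2.INTER_CUBIC))
cv2.imwrite(f"pics/low1.png",np.hstack(o))
E
```

```text
t 8.75 pos [0.4506 0.0607 0.0943] yaw 93.6 tilt [ 0.    -1.     0.001] q [ 0.3   0.31 -0.66  2.17  0.28  0.74  1.09] F [-0.68 -0.89 -1.9 ] T [ 0.089 -0.134  0.059] gap 0.053
```

View pics/low1.png

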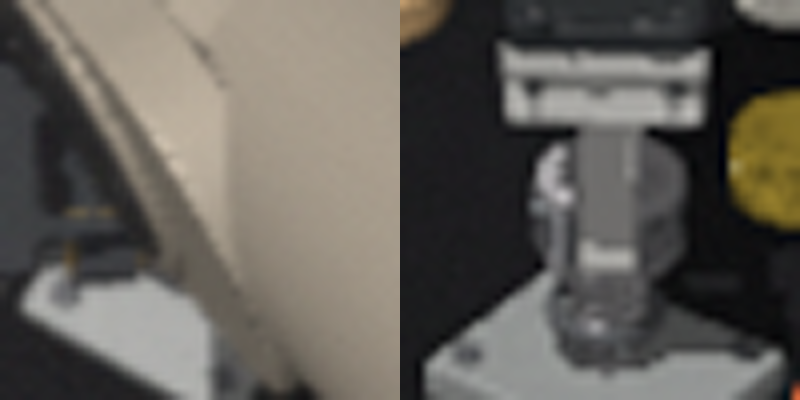

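The gauge is around the nose with no side force, and Fz of about -2 N is just its weight. I'll keep going slowly.

drive_tool(rows=[[1,0,0.003,0,0,0,0],[1,0,0.003,0,0,0,0],[1,0,0.003,0,0,0,0],[1,0,0,0,0,0,0]])

```text
t: 9.18
eef_pos: [0.4513, 0.0607, 0.0861]
ee_rot: [[-0.063, 0.0, -0.998], [0.998, 0.0, -0.063], [0.0, -1.0, -0.0]]
force: [4.2, -1.8, -5.6]
finger_gap: 0.0532
```

drive_tool(rows=[[1,0,0.0015,0,0,0,0],[1,0,0.0015,0,0,0,0],[1,0,0,0,0,0,0]])

```text
t: 9.43
eef_pos: [0.4514, 0.0607, 0.0834]
ee_rot: [[-0.063, 0.0, -0.998], [0.998, -0.0, -0.063], [-0.0, -1.0, -0.0]]
force: [4.8, -3.4, -4.4]
finger_gap: 0.0533
```

```bash
python3 st.py
```

```text
t 9.43 pos [0.4514 0.0607 0.0834] yaw 93.6 tilt [-0. -1. -0.] q [ 0.29  0.33 -0.65  2.18  0.3   0.72  1.07] F [ 4.83 -3.41 -4.38] T [-0.793 -1.214  0.004] gap 0.0533
```

Side force is now (+4.8, -3.4) N, so a lug is against the core. I'll ease that way.

drive_tool(rows=[[1,-0.0006,0,-0.0008,0,0,0],[1,0,0,0,0,0,0]])

```text
t: 9.6
eef_pos: [0.4518, 0.0604, 0.0834]
ee_rot: [[-0.063, -0.0, -0.998], [0.998, 0.0, -0.063], [0.0, -1.0, 0.0]]
force: [-0.1, -0.1, -1.9]
finger_gap: 0.0532
```

```bash
python3 st.py
```

```text
t 9.6 pos [0.4518 0.0604 0.0834] yaw 93.6 tilt [ 0. -1.  0.] q [ 0.29  0.33 -0.65  2.18  0.3   0.72  1.07] F [-0.11 -0.09 -1.94] T [ 0.05  -0.14  -0.028] gap 0.0532
```

drive_tool(rows=[[1,-0.0003,0.001,-0.0006,0,0,0],[1,0,0.001,0,0,0,0],[1,0,0,0,0,0,0]])

```text
t: 9.85
eef_pos: [0.4523, 0.0601, 0.0812]
ee_rot: [[-0.063, -0.001, -0.998], [0.998, 0.0, -0.063], [0.0, -1.0, 0.001]]
force: [-0.4, 0.5, -2.4]
finger_gap: 0.0534
```

drive_tool(rows=[[1,0,0.001,0,0,0,0],[1,0,0.001,0,0,0,0],[1,0,0,0,0,0,0]])

```text
t: 10.1
eef_pos: [0.4523, 0.0601, 0.0793]
ee_rot: [[-0.063, -0.0, -0.998], [0.998, 0.0, -0.063], [0.0, -1.0, 0.0]]
force: [-1.5, 1.5, -3.0]
finger_gap: 0.0533
```

```bash
python3 st.py
```

```text
t 10.1 pos [0.4523 0.0601 0.0793] yaw 93.6 tilt [ 0. -1.  0.] q [ 0.29  0.34 -0.64  2.18  0.31  0.71  1.07] F [-1.5   1.47 -3.01] T [0.388 0.255 0.011] gap 0.0533
```

drive_tool(rows=[[1,0.0003,0.001,0.0003,0,0,0],[1,0,0.001,0,0,0,0],[1,0,0,0,0,0,0]])

```text
t: 10.35
eef_pos: [0.4522, 0.0602, 0.0773]
ee_rot: [[-0.063, -0.0, -0.998], [0.998, -0.0, -0.063], [0.0, -1.0, 0.0]]
force: [-0.4, 0.2, -2.7]
finger_gap: 0.0538
```

drive_tool(rows=[[1,0,0.001,0,0,0,0],[1,0,0.0005,0,0,0,0],[1,0,0,0,0,0,0]])

```text
t: 10.6
eef_pos: [0.4523, 0.0603, 0.0759]
ee_rot: [[-0.063, -0.0, -0.998], [0.998, 0.0, -0.063], [0.0, -1.0, 0.0]]
force: [-0.6, -0.3, -1.4]
finger_gap: 0.0534
```

```bash
python3 st.py
```

```text
t 10.6 pos [0.4523 0.0603 0.0759] yaw 93.6 tilt [ 0. -1.  0.] q [ 0.28  0.35 -0.64  2.18  0.32  0.7   1.06] F [-0.6  -0.35 -1.38] T [0.014 0.084 0.018] gap 0.0534
```

drive_tool(rows=[[1,0,0.0005,0,0,0,0],[1,0,0.0005,0,0,0,0],[1,0,0,0,0,0,0]])

```text
t: 10.85
eef_pos: [0.4523, 0.0603, 0.075]
ee_rot: [[-0.063, 0.0, -0.998], [0.998, -0.0, -0.063], [-0.0, -1.0, -0.0]]
force: [-1.3, -0.7, 1.3]
finger_gap: 0.0531
```

drive_tool(rows=[[1,0,0.0005,0,0,0,0],[1,0,0.0005,0,0,0,0],[1,0,0,0,0,0,0]])

```text
t: 11.1
eef_pos: [0.4525, 0.0603, 0.0745]
ee_rot: [[-0.063, 0.0, -0.998], [0.998, -0.0, -0.063], [-0.0, -1.0, -0.0]]
force: [-4.8, -1.7, 14.5]
finger_gap: 0.0531
```

```bash
python3 st.py
```

```text
t 11.1 pos [0.4525 0.0603 0.0745] yaw 93.6 tilt [-0. -1. -0.] q [ 0.28  0.35 -0.64  2.18  0.32  0.7   1.06] F [-4.78 -1.67 14.54] T [-0.252  1.143  0.046] gap 0.0531
```

Contact at underside height about 50 mm, which is the lowest rest, so the yaw guess was right. I'll relieve the push and start screwing, 0.311 mm down per 7° clockwise.

drive_tool(rows=[[1,0,-0.0007,0,0,0,0],[1,0,0,0,0,0,0]], force=15)

```text
t: 11.27
eef_pos: [0.4524, 0.0603, 0.0749]
ee_rot: [[-0.063, 0.0, -0.998], [0.998, -0.0, -0.063], [-0.0, -1.0, -0.0]]
force: [-2.0, -0.0, 3.8]
finger_gap: 0.0535
```

drive_tool(rows=[[1,0,0.0002,0,0,4.5,0],[1,0,0.0002,0,0,4.5,0],[1,0,0.0002,0,0,4.5,0],[1,0,0.0002,0,0,4.5,0],[1,0,0,0,0,0,0]])

```text
t: 11.68
eef_pos: [0.4523, 0.0604, 0.074]
ee_rot: [[0.252, 0.0, -0.968], [0.968, -0.0, 0.252], [0.0, -1.0, -0.0]]
force: [-2.7, 0.2, 3.6]
finger_gap: 0.0537
```

```bash
python3 st.py
```

```text
t 11.68 pos [0.4523 0.0604 0.074 ] yaw 75.4 tilt [ 0. -1. -0.] q [ 0.22  0.34 -0.57  2.19  0.28  0.69  0.77] F [-2.68  0.24  3.64] T [-0.021  0.462 -0.066] gap 0.0537
```

drive_tool(rows=[[1,0,0,0.0003,0,4.5,0],[1,0,0.0002,0,0,4.5,0],[1,0,0.0002,0,0,4.5,0],[1,0,0.0002,0,0,4.5,0],[1,0,0.0002,0,0,4.5,0]])

```text
t: 12.1
eef_pos: [0.4523, 0.0604, 0.0732]
ee_rot: [[0.601, 0.001, -0.8], [0.8, 0.0, 0.601], [0.0, -1.0, -0.0]]
force: [-1.6, -0.9, 1.9]
finger_gap: 0.0537
```

drive_tool(rows=[[1,0,0.0002,0,0,4.5,0],[1,0,0.0002,0,0,4.5,0],[1,0,0.0002,0,0,4.5,0],[1,0,0.0002,0,0,4.5,0],[1,0,0.0002,0,0,4.5,0]])

```text
t: 12.52
eef_pos: [0.4523, 0.0605, 0.0722]
ee_rot: [[0.861, 0.0, -0.509], [0.509, 0.0, 0.861], [0.001, -1.0, -0.0]]
force: [-0.6, -0.2, 2.8]
finger_gap: 0.0533
```

```bash
python3 st.py
```

```text
t 12.52 pos [0.4523 0.0605 0.0722] yaw 30.6 tilt [ 0.001 -1.    -0.   ] q [ 0.08  0.31 -0.4   2.2   0.2   0.66  0.07] F [-0.64 -0.22  2.81] T [-0.009  0.128  0.018] gap 0.0533
```

drive_tool(rows=[[1,0,0.0002,0,0,4.5,0],[1,0,0.0002,0,0,4.5,0],[1,0,0.0002,0,0,4.5,0],[1,0,0.0002,0,0,4.5,0],[1,0,0.0002,0,0,4.5,0]])

```text
t: 12.93
eef_pos: [0.4523, 0.0606, 0.0712]
ee_rot: [[0.99, 0.001, -0.141], [0.141, 0.0, 0.99], [0.001, -1.0, 0.0]]
force: [-1.0, 0.9, 2.5]
finger_gap: 0.0537
```

```bash
python3 st.py
```

```text
t 12.93 pos [0.4523 0.0606 0.0712] yaw 8.1 tilt [ 0.001 -1.     0.   ] q [ 0.    0.31 -0.32  2.2   0.16  0.65 -0.28] F [-1.02  0.92  2.48] T [0.128 0.134 0.056] gap 0.0537
```

drive_tool(rows=[[1,0,0.0002,0,0,4.5,0],[1,0,0.0002,0,0,4.5,0],[1,0,0.0002,0,0,4.5,0],[1,0,0.0002,0,0,4.5,0],[1,0,0.0002,0,0,4.5,0]])

```text
t: 13.35
eef_pos: [0.4524, 0.0607, 0.0702]
ee_rot: [[0.969, 0.001, 0.249], [-0.249, 0.0, 0.969], [0.001, -1.0, 0.001]]
force: [-0.5, 0.4, 0.6]
finger_gap: 0.0535
```

```bash
python3 st.py
```

```text
t 13.35 pos [0.4524 0.0607 0.0702] yaw -14.4 tilt [ 0.001 -1.     0.001] q [-0.07  0.3  -0.24  2.2   0.12  0.64 -0.64] F [-0.47  0.45  0.64] T [ 0.174 -0.023  0.03 ] gap 0.0535
```

drive_tool(rows=[[1,0,0.0002,0,0,4.5,0],[1,0,0.0002,0,0,4.5,0],[1,0,0.0002,0,0,4.5,0],[1,0,0.0002,0,0,4.5,0],[1,0,0.0002,0,0,4.5,0]])

```text
t: 13.77
eef_pos: [0.4526, 0.0607, 0.0692]
ee_rot: [[0.8, 0.001, 0.6], [-0.6, 0.0, 0.8], [0.001, -1.0, 0.001]]
force: [1.4, 0.6, 1.0]
finger_gap: 0.0534
```

```bash
python3 st.py
```

```text
t 13.77 pos [0.4526 0.0607 0.0692] yaw -36.9 tilt [ 0.001 -1.     0.001] q [-0.14  0.3  -0.15  2.21  0.08  0.64 -0.99] F [1.36 0.64 1.01] T [ 0.126 -0.18  -0.013] gap 0.0534
```

drive_tool(rows=[[1,0,0.0002,0,0,4.5,0],[1,0,0.0002,0,0,4.5,0],[1,0,0.0002,0,0,4.5,0],[1,0,0.0002,0,0,4.5,0],[1,0,0.0002,0,0,4.5,0]])

```text
t: 14.18
eef_pos: [0.4527, 0.0606, 0.0682]
ee_rot: [[0.509, 0.001, 0.861], [-0.861, 0.0, 0.509], [0.0, -1.0, 0.001]]
force: [1.5, -0.3, 1.2]
finger_gap: 0.0534
```

```bash
python3 st.py
```

```text
t 14.18 pos [0.4527 0.0606 0.0682] yaw -59.4 tilt [ 0.    -1.     0.001] q [-0.21  0.3  -0.07  2.21  0.03  0.63 -1.34] F [ 1.48 -0.27  1.21] T [-0.021 -0.233  0.014] gap 0.0534
```

drive_tool(rows=[[1,0,0.0002,0,0,4.5,0],[1,0,0.0002,0,0,4.5,0],[1,0,0.0002,0,0,4.5,0],[1,0,0.0002,0,0,4.5,0],[1,0,0.0002,0,0,4.5,0]])

```text
t: 14.6
eef_pos: [0.4529, 0.0606, 0.0674]
ee_rot: [[0.141, 0.002, 0.99], [-0.99, 0.0, 0.141], [-0.0, -1.0, 0.002]]
force: [0.3, 0.1, 3.9]
finger_gap: 0.0533
```

```bash
python3 st.py
```

```text
t 14.6 pos [0.4529 0.0606 0.0674] yaw -81.9 tilt [-0.    -1.     0.002] q [-0.29  0.3   0.02  2.22 -0.01  0.62 -1.7 ] F [0.3  0.07 3.87] T [-0.158 -0.195  0.034] gap 0.0533
```

drive_tool(rows=[[1,0,0.0002,0,0,4.5,0],[1,0,0.0002,0,0,4.5,0],[1,0,0.0002,0,0,4.5,0],[1,0,0.0002,0,0,4.5,0],[1,0,0.0002,0,0,4.5,0]])

```text
t: 15.02
eef_pos: [0.453, 0.0604, 0.0665]
ee_rot: [[-0.249, 0.002, 0.969], [-0.969, 0.0, -0.249], [-0.001, -1.0, 0.002]]
force: [1.1, -1.9, 7.9]
finger_gap: 0.0535
```

```bash
python3 st.py
```

```text
t 15.02 pos [0.453  0.0604 0.0665] yaw -104.4 tilt [-0.001 -1.     0.002] q [-0.36  0.3   0.1   2.22 -0.05  0.62 -2.04] F [ 1.05 -1.93  7.9 ] T [-0.42  -0.059  0.087] gap 0.0535
```

The upward push is rising (1.2, then 3.9, then 7.9 N) and so is the twist (0.09 N m). The collar was met near TCP 0.0679, so it is pressed about 1.4 mm with the pads carrying it. The wrist is nearing its range. I'll ease up gently to find the thread play, then regrip.

drive_tool(rows=[[1,0,-0.0004,0,0,0,0],[1,0,0,0,0,0,0]])

```text
t: 15.18
eef_pos: [0.4529, 0.0605, 0.0669]
ee_rot: [[-0.246, 0.002, 0.969], [-0.969, 0.0, -0.246], [-0.0, -1.0, 0.002]]
force: [1.0, -1.6, 6.4]
finger_gap: 0.0536
```

```bash
python3 st.py
```

```text
t 15.18 pos [0.4529 0.0605 0.0669] yaw -104.2 tilt [-0.    -1.     0.002] q [-0.36  0.3   0.1   2.22 -0.05  0.62 -2.04] F [ 1.  -1.6  6.4] T [-0.355 -0.174 -0.076] gap 0.0536
```

drive_tool(rows=[[1,0,-0.0004,0,0,0,0],[1,0,0,0,0,0,0]])

```text
t: 15.35
eef_pos: [0.4528, 0.0605, 0.0672]
ee_rot: [[-0.246, 0.001, 0.969], [-0.969, 0.0, -0.246], [-0.001, -1.0, 0.001]]
force: [3.0, -0.6, 3.8]
finger_gap: 0.0539
```

```bash
python3 st.py
```

```text
t 15.35 pos [0.4528 0.0605 0.0672] yaw -104.3 tilt [-0.001 -1.     0.001] q [-0.36  0.3   0.1   2.22 -0.05  0.62 -2.04] F [ 3.04 -0.59  3.81] T [-0.332 -0.649 -0.001] gap 0.0539
```

drive_tool(rows=[[1,0,-0.0004,0,0,0,0],[1,0,0,0,0,0,0]])

```text
t: 15.52
eef_pos: [0.4527, 0.0604, 0.0675]
ee_rot: [[-0.247, 0.001, 0.969], [-0.969, 0.0, -0.247], [-0.001, -1.0, 0.001]]
force: [4.6, -1.7, 2.3]
finger_gap: 0.0536
```

```bash
python3 st.py
```

```text
t 15.52 pos [0.4527 0.0604 0.0675] yaw -104.3 tilt [-0.001 -1.     0.001] q [-0.36  0.3   0.1   2.22 -0.05  0.62 -2.04] F [ 4.65 -1.74  2.33] T [-0.313 -1.075  0.031] gap 0.0536
```

drive_tool(rows=[[1,0,-0.0003,0,0,0,0],[1,0,0,0,0,0,0]])

```text
t: 15.68
eef_pos: [0.4526, 0.0604, 0.0677]
ee_rot: [[-0.248, 0.001, 0.969], [-0.969, 0.0, -0.248], [-0.0, -1.0, 0.001]]
force: [5.3, -1.5, 0.6]
finger_gap: 0.0534
```

```bash
python3 st.py
```

```text
t 15.68 pos [0.4526 0.0604 0.0677] yaw -104.3 tilt [-0.    -1.     0.001] q [-0.36  0.3   0.1   2.22 -0.05  0.62 -2.04] F [ 5.26 -1.47  0.63] T [-2.650e-01 -1.261e+00  1.000e-03] gap 0.0534
```

The push fell at spring rate and is now near neutral, with a slight lug touch at the side. I'll release, swing back 142° and regrip.

drive_tool(rows=[[0.3,0,0,0,0,0,0],[-0.2,0,0,0,0,0,0],[-0.5,0,0,0,0,0,0],[-0.5,0,0,0,0,0,0],[-0.5,0,0,0,0,0,0]])

```text
t: 16.1
eef_pos: [0.4515, 0.0604, 0.0674]
ee_rot: [[-0.248, -0.001, 0.969], [-0.969, -0.0, -0.248], [0.0, -1.0, -0.001]]
force: [0.8, 0.5, 0.3]
finger_gap: 0.0696
```

```bash
python3 st.py
```

```text
t 16.1 pos [0.4515 0.0604 0.0674] yaw -104.4 tilt [ 0.    -1.    -0.001] q [-0.36  0.3   0.1   2.22 -0.05  0.62 -2.04] F [0.79 0.52 0.28] T [ 0.031 -0.008  0.014] gap 0.0696
```

drive_tool(rows=[[-0.5,0,0,0,0,-7.1,0],[-0.5,0,0,0,0,-7.1,0],[-0.5,0,0,0,0,-7.1,0],[-0.5,0,0,0,0,-7.1,0],[-0.5,0,0,0,0,-7.1,0]])

```text
t: 16.52
eef_pos: [0.4517, 0.0604, 0.0675]
ee_rot: [[0.366, -0.001, 0.93], [-0.93, -0.0, 0.366], [-0.0, -1.0, -0.0]]
force: [-0.7, -0.4, -0.3]
finger_gap: 0.0708
```

drive_tool(rows=[[-0.5,0,0,0,0,-7.1,0],[-0.5,0,0,0,0,-7.1,0],[-0.5,0,0,0,0,-7.1,0],[-0.5,0,0,0,0,-7.1,0],[-0.5,0,0,0,0,-7.1,0]])

```text
t: 16.93
eef_pos: [0.4517, 0.0604, 0.0675]
ee_rot: [[0.839, -0.0, 0.545], [-0.545, -0.0, 0.839], [-0.0, -1.0, -0.0]]
force: [-0.2, 0.3, -0.8]
finger_gap: 0.0704
```

drive_tool(rows=[[-0.5,0,0,0,0,-7.1,0],[-0.5,0,0,0,0,-7.1,0],[-0.5,0,0,0,0,-7.1,0],[-0.5,0,0,0,0,-7.1,0],[-0.5,0,0,0,0,-7.1,0]])

```text
t: 17.35
eef_pos: [0.4517, 0.0603, 0.0675]
ee_rot: [[0.999, -0.001, -0.043], [0.043, -0.0, 0.999], [-0.001, -1.0, -0.0]]
force: [-0.3, 0.2, -0.2]
finger_gap: 0.0704
```

drive_tool(rows=[[-0.5,0,0,0,0,-7.1,0],[-0.5,0,0,0,0,-7.1,0],[-0.5,0,0,0,0,-7.1,0],[-0.5,0,0,0,0,-7.1,0],[-0.5,0,0,0,0,-7.1,0]])

```text
t: 17.77
eef_pos: [0.4517, 0.0603, 0.0675]
ee_rot: [[0.788, -0.001, -0.615], [0.615, -0.0, 0.788], [-0.0, -1.0, 0.0]]
force: [0.1, 0.2, 0.3]
finger_gap: 0.0701
```

```bash
python3 st.py;  python3 - <<'E'
from h import *
from rig import *
import cv2
n="side"
x,y=proj(n,[.452,.0605,.06])[0].astype(int);print(x,y)
im=np.mean([get_image(n).astype(float) for _ in range(3)],0).astype(np.uint8)[y-25:y+25,x-30:x+30,::-1]
cv2.imwrite(f"pics/rel.png",cv2.resize(im,None,fx=10,fy=10,interpolation=cv2.INTER_CUBIC))
E
```

```text
t 17.77 pos [0.4517 0.0603 0.0675] yaw 38.0 tilt [-0. -1.  0.] q [ 0.1   0.33 -0.43  2.2   0.22  0.66  0.18] F [0.07 0.22 0.3 ] T [-0.045 -0.129  0.065] gap 0.0701
331 210
```

View pics/rel.png

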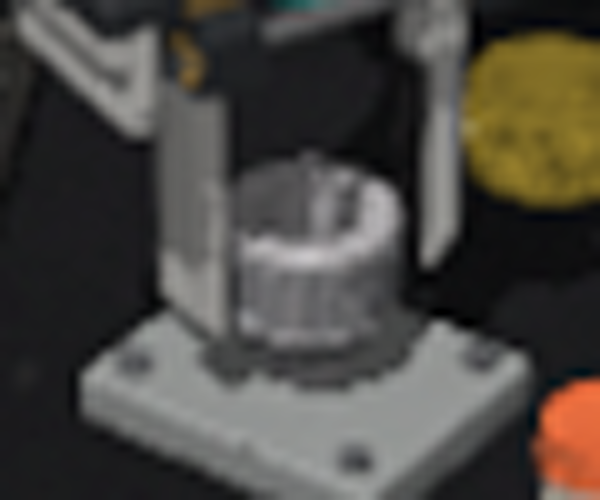

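The gauge sits level on the stud between the open fingers, with the nose visible inside at (318,190). I'll regrip lightly.

drive_tool(rows=[[0.2,0,0,0,0,0,0],[0.3,0,0,0,0,0,0],[1,0,0,0,0,0,0],[1,0,0,0,0,0,0],[1,0,0,0,0,0,0]], force=12)

```text
t: 18.33
eef_pos: [0.4521, 0.0605, 0.0677]
ee_rot: [[0.792, 0.0, -0.61], [0.61, 0.0, 0.792], [0.0, -1.0, -0.0]]
force: [0.9, -0.3, 0.1]
finger_gap: 0.0539
```

```bash
python3 st.py
```

```text
t 18.33 pos [0.4521 0.0605 0.0677] yaw 37.6 tilt [ 0. -1. -0.] q [ 0.1   0.33 -0.43  2.2   0.22  0.66  0.17] F [ 0.87 -0.28  0.1 ] T [ 0.017 -0.265  0.05 ] gap 0.0539
```

drive_tool(rows=[[1,0,0,0,0,4.5,0],[1,0,0,0,0,4.5,0],[1,0,0,0,0,0,0]])

```text
t: 18.58
eef_pos: [0.4521, 0.0604, 0.0677]
ee_rot: [[0.88, 0.0, -0.475], [0.475, -0.0, 0.88], [0.0, -1.0, -0.0]]
force: [1.0, -0.2, 0.1]
finger_gap: 0.0535
```

```bash
python3 st.py
```

```text
t 18.58 pos [0.4521 0.0604 0.0677] yaw 28.4 tilt [ 0. -1. -0.] q [ 0.07  0.32 -0.4   2.2   0.2   0.65  0.03] F [ 1.02 -0.23  0.1 ] T [-0.195 -0.345 -0.073] gap 0.0535
```

drive_tool(rows=[[1,0,0,0,0,4.5,0],[1,0,0,0,0,4.5,0],[1,0,0,0,0,0,0]])

```text
t: 18.83
eef_pos: [0.4521, 0.0605, 0.0676]
ee_rot: [[0.942, 0.0, -0.334], [0.334, 0.0, 0.942], [0.0, -1.0, -0.0]]
force: [2.6, -0.1, -3.2]
finger_gap: 0.0536
```

```bash
python3 st.py
```

```text
t 18.83 pos [0.4521 0.0605 0.0676] yaw 19.5 tilt [ 0. -1. -0.] q [ 0.04  0.32 -0.36  2.2   0.18  0.65 -0.11] F [ 2.57 -0.1  -3.16] T [-0.13  -0.648 -0.092] gap 0.0536
```

drive_tool(rows=[[1,0,0,0,0,4.5,0],[1,0,0,0,0,4.5,0],[1,0,0,0,0,0,0]])

```text
t: 19.08
eef_pos: [0.4521, 0.0605, 0.0675]
ee_rot: [[0.983, 0.0, -0.185], [0.185, 0.0, 0.983], [0.0, -1.0, 0.0]]
force: [4.0, -0.9, -8.3]
finger_gap: 0.0534
```

```bash
python3 st.py
```

```text
t 19.08 pos [0.4521 0.0605 0.0675] yaw 10.6 tilt [ 0. -1.  0.] q [ 0.01  0.32 -0.33  2.2   0.17  0.65 -0.25] F [ 4.05 -0.89 -8.3 ] T [-0.102 -0.942 -0.112] gap 0.0534
```

The lugs are now riding on the upper flank, with Fz going to -8 N. I'll come down to take that off, then follow the helix.

drive_tool(rows=[[1,0,0.0005,0,0,0,0],[1,0,0,0,0,0,0]])

```text
t: 19.25
eef_pos: [0.4521, 0.0604, 0.0671]
ee_rot: [[0.982, 0.0, -0.189], [0.189, 0.0, 0.982], [0.0, -1.0, -0.0]]
force: [2.8, -0.3, -2.0]
finger_gap: 0.0536
```

```bash
python3 st.py
```

```text
t 19.25 pos [0.4521 0.0604 0.0671] yaw 10.9 tilt [ 0. -1. -0.] q [ 0.01  0.32 -0.33  2.2   0.17  0.65 -0.25] F [ 2.84 -0.31 -1.99] T [-0.034 -0.614 -0.035] gap 0.0536
```

drive_tool(rows=[[1,0,0.0002,0,0,4.5,0],[1,0,0.0002,0,0,4.5,0],[1,0,0.0002,0,0,4.5,0],[1,0,0,0,0,0,0]])

```text
t: 19.58
eef_pos: [0.4523, 0.0605, 0.0666]
ee_rot: [[0.999, 0.001, 0.051], [-0.051, 0.0, 0.999], [0.001, -1.0, 0.0]]
force: [3.3, 0.5, -0.4]
finger_gap: 0.0537
```

```bash
python3 st.py
```

```text
t 19.58 pos [0.4523 0.0605 0.0666] yaw -2.9 tilt [ 0.001 -1.     0.   ] q [-0.03  0.31 -0.28  2.21  0.14  0.64 -0.46] F [ 3.34  0.45 -0.36] T [ 0.035 -0.748 -0.153] gap 0.0537
```

drive_tool(rows=[[1,0.0003,0.0002,0,0,4.5,0],[1,0,0.0002,0,0,4.5,0],[1,0,0.0002,0,0,4.5,0],[1,0,0,0,0,0,0]])

```text
t: 19.92
eef_pos: [0.4523, 0.0604, 0.066]
ee_rot: [[0.96, 0.0, 0.281], [-0.281, -0.0, 0.96], [0.0, -1.0, -0.0]]
force: [1.5, -0.1, 1.6]
finger_gap: 0.0538
```

```bash
python3 st.py
```

```text
t 19.92 pos [0.4523 0.0604 0.066 ] yaw -16.3 tilt [ 0. -1. -0.] q [-0.08  0.31 -0.23  2.21  0.12  0.64 -0.67] F [ 1.52 -0.08  1.58] T [ 0.024 -0.275 -0.045] gap 0.0538
```

drive_tool(rows=[[1,0,0.0002,0,0,4.5,0],[1,0,0.0002,0,0,4.5,0],[1,0,0,0,0,0,0]])

```text
t: 20.17
eef_pos: [0.4524, 0.0604, 0.0656]
ee_rot: [[0.904, 0.0, 0.427], [-0.427, -0.0, 0.904], [0.0, -1.0, 0.0]]
force: [1.8, 0.4, 3.1]
finger_gap: 0.0538
```

```bash
for i in 1; do python3 st.py; done
```

```text
t 20.17 pos [0.4524 0.0604 0.0656] yaw -25.3 tilt [ 0. -1.  0.] q [-0.11  0.31 -0.19  2.21  0.1   0.63 -0.81] F [1.81 0.36 3.07] T [-0.009 -0.35  -0.026] gap 0.0538
```

drive_tool(rows=[[1,0,0,0,0,0,0]])

```text
t: 20.25
eef_pos: [0.4524, 0.0604, 0.0656]
ee_rot: [[0.906, 0.0, 0.423], [-0.423, 0.0, 0.906], [0.0, -1.0, 0.0]]
force: [1.6, -0.5, 3.1]
finger_gap: 0.0531
```

```bash
for i in 1; do python3 st.py; done
```

```text
t 20.25 pos [0.4524 0.0604 0.0656] yaw -25.0 tilt [ 0. -1.  0.] q [-0.1   0.31 -0.19  2.21  0.1   0.63 -0.81] F [ 1.63 -0.52  3.06] T [ 0.126 -0.321 -0.215] gap 0.0531
```

```bash
cat >> st.py <<'E'
print("eff",s["joint_efforts"].round(3))
E
python3 st.py
```

```text
t 20.25 pos [0.4524 0.0604 0.0656] yaw -25.0 tilt [ 0. -1.  0.] q [-0.1   0.31 -0.19  2.21  0.1   0.63 -0.81] F [ 1.63 -0.52  3.06] T [ 0.126 -0.321 -0.215] gap 0.0531
eff [-5.5700e-01 -6.3857e+01 -6.5300e-01 -2.7999e+01  2.4000e-02  3.4500e-01
 -6.3700e-01]
```

drive_tool(rows=[[1,0,0,0,0,4.5,0],[1,0,0,0,0,0,0]])

```text
t: 20.42
eef_pos: [0.4523, 0.0603, 0.0656]
ee_rot: [[0.868, 0.0, 0.497], [-0.497, 0.0, 0.868], [0.0, -1.0, 0.0]]
force: [1.6, 0.5, 2.1]
finger_gap: 0.0534
```

```bash
python3 st.py
```

```text
t 20.42 pos [0.4523 0.0603 0.0656] yaw -29.8 tilt [ 0. -1.  0.] q [-0.12  0.31 -0.18  2.21  0.09  0.63 -0.88] F [1.6  0.47 2.14] T [ 0.091 -0.338 -0.066] gap 0.0534
eff [ -0.317 -64.413  -0.096 -28.166  -0.216   0.464  -1.869]
```

drive_tool(rows=[[1,0,0,0,0,4.5,0],[1,0,0,0,0,0,0]])

```text
t: 20.58
eef_pos: [0.4523, 0.0604, 0.0654]
ee_rot: [[0.826, -0.0, 0.563], [-0.563, 0.0, 0.826], [-0.0, -1.0, 0.0]]
force: [2.8, 0.9, 0.4]
finger_gap: 0.0534
```

```bash
python3 st.py
```

```text
t 20.58 pos [0.4523 0.0604 0.0654] yaw -34.3 tilt [-0. -1.  0.] q [-0.13  0.31 -0.16  2.21  0.08  0.63 -0.95] F [2.77 0.9  0.44] T [ 0.139 -0.498 -0.104] gap 0.0534
eff [ -0.348 -65.302   0.115 -28.356  -0.229   0.663  -1.939]
```

Turning without descending lowered Fz from 3.1 to 0.4 N, so the thread now holds the gauge down. Both estimates put the collar at about 2.5–3 mm pressed: TCP drop 0.068 to 0.0654, and about 54° past flank seating. I'll let go and rise.

drive_tool(rows=[[0.1,0,0,0,0,0,0],[-0.1,0,0,0,0,0,0],[-0.3,0,0,0,0,0,0],[-0.5,0,0,0,0,0,0],[-0.5,0,0,0,0,0,0]])

```text
t: 21.0
eef_pos: [0.452, 0.0602, 0.0654]
ee_rot: [[0.826, -0.001, 0.564], [-0.564, -0.0, 0.826], [-0.0, -1.0, -0.0]]
force: [-0.1, -0.0, 0.1]
finger_gap: 0.069
```

```bash
python3 st.py
```

```text
t 21.0 pos [0.452  0.0602 0.0654] yaw -34.3 tilt [-0. -1. -0.] q [-0.13  0.31 -0.16  2.21  0.08  0.63 -0.95] F [-0.15 -0.01  0.15] T [ 0.008 -0.037  0.008] gap 0.069
eff [ 2.9000e-02 -6.5434e+01 -4.6600e-01 -2.9833e+01 -1.4000e-02 -4.3000e-02
  6.5000e-02]
```

drive_tool(rows=[[-0.5,0,-0.01,0,0,0,0],[-0.5,0,-0.02,0,0,0,0],[-0.5,0,-0.03,0,0,0,0],[-0.5,0,-0.03,0,0,0,0],[-0.5,0,-0.03,0,0,0,0]])

```text
t: 21.42
eef_pos: [0.4518, 0.0603, 0.1875]
ee_rot: [[0.826, -0.0, 0.564], [-0.564, 0.0, 0.826], [-0.0, -1.0, -0.0]]
force: [1.4, 0.9, -0.8]
finger_gap: 0.0706
```

drive_tool(rows=[[-0.5,0,-0.03,0,0,0,0],[-0.5,0,-0.02,0,0,0,0],[-0.5,0,0,0,0,0,0]])

```text
t: 21.67
eef_pos: [0.4538, 0.0607, 0.2403]
ee_rot: [[0.826, 0.006, 0.564], [-0.564, 0.001, 0.826], [0.004, -1.0, 0.005]]
force: [1.4, 0.0, 0.1]
finger_gap: 0.0706
```

```bash
python3 st.py;  python3 - <<'E'
from h import *
from rig import *
import cv2
n="side"
x,y=proj(n,[.452,.0605,.06])[0].astype(int);print(x,y)
I=np.mean([get_image(n).astype(float) for _ in range(4)],0).astype(np.uint8)
im=I[y-25:y+25,x-30:x+30,::-1]
cv2.imwrite(f"pics/end.png",cv2.resize(im,None,fx=10,fy=10,interpolation=cv2.INTER_CUBIC))
cv2.imwrite("pics/endfull.png",I[:,:,::-1])
f=lambda P:((proj(n,P)-[x-30,y-25]+.5)*10-.5).round(0)
a=np.linspace(0,6.28,73)
for h in(.038,.040,.042,.044):
  for k in(0,.034):
    u=f(np.array([.4515,.0605,0])+np.c_[.028*np.cos(a),.028*np.sin(a),0*a+h+k]);print(h,k,u.min(0),u.max(0))
print("tip",f([.4515,.0605,.09]))
E
```

```text
t 21.67 pos [0.4538 0.0607 0.2403] yaw -34.4 tilt [ 0.004 -1.     0.005] q [-0.11  0.06 -0.17  2.05  0.01  1.03 -0.89] F [1.41 0.03 0.07] T [ 0.027 -0.101 -0.023] gap 0.0706
eff [ 2.1100e-01 -5.2180e+01 -3.7000e-02 -4.3702e+01 -2.1300e-01  1.7090e+00
  1.7600e-01]
331 210
0.038 0 [217. 271.] [399. 374.]
0.038 0.034 [217. 180.] [401. 281.]
0.04 0 [217. 266.] [399. 369.]
0.04 0.034 [217. 174.] [401. 276.]
0.042 0 [217. 260.] [399. 364.]
0.042 0.034 [217. 169.] [401. 270.]
0.044 0 [217. 255.] [399. 358.]
0.044 0.034 [217. 164.] [401. 265.]
tip [[309. 180.]]
```

View pics/end.png

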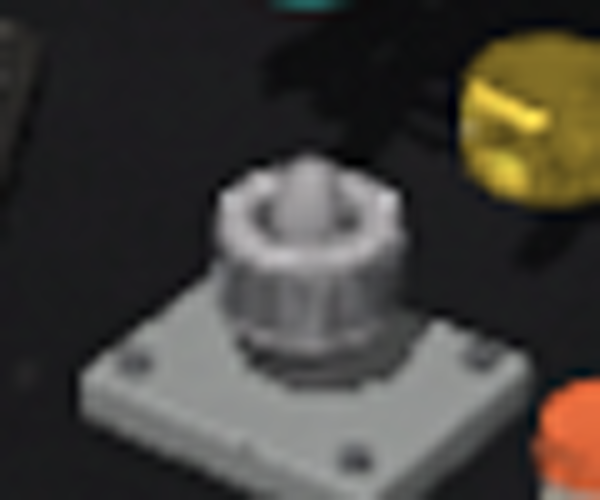

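View pics/endfull.png

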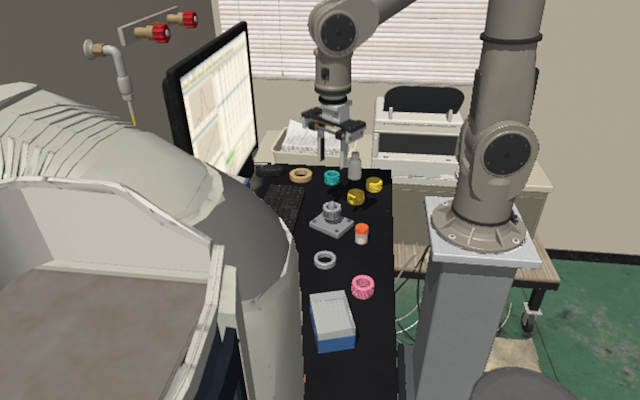

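The gauge sits level on the stud, rim x 217–405, with the nose showing at (308,165). All bystanders are where they were and the gripper is well clear. Handing in.

drive_tool(rows=[[-0.5,0,0,0,0,0,0],[-0.5,0,0,0,0,0,0],[-0.5,0,0,0,0,0,0]])

```text
t: 22.12
eef_pos: [0.452, 0.0603, 0.2349]
ee_rot: [[0.825, -0.001, 0.565], [-0.565, -0.0, 0.825], [-0.001, -1.0, -0.001]]
force: [-0.1, 0.7, -0.5]
finger_gap: 0.0708
```

Run:
```python
from rig import *
print(finish_job())
```

```text
the job is handed in; nothing more can be done
None
```

The ring gauge is screwed onto the stud and let go. My estimate is that it presses the collar down about 2.5 to 3 mm, and I handed the job in at 22 s. It took about 270° clockwise with one regrip, and the highest force I read was about 15 N, at first contact with the thread.

**Last checks:**
- **Picture and force:** the final side view shows the gauge level on the stud with the nose through it and the gripper clear. The bystanders look unmoved there. The force reading was near zero after release.
- **Collar depth:** this is inferred, not measured. The gauge dropped 2.6 to 3.1 mm after the push on the pads began to rise. The turn after the thread took the load gives 2.7 mm.
- **Twist reading failed as a check:** the noise, around ±0.1 N m, was too large to confirm the 0.2 N m you gave. That the thread holds the gauge down rests on the upward push on the pads falling from 3.1 to 0.4 N when I turned without lowering.
- **Two small disagreements:** the jaws read 53.4 mm on the 56 mm ring. In the pictures the gauge's lower edge sat 1 to 2 pixels higher than calculated.

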